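# Scan the label of a packed mushroom carton

## Robot

A 6-joint arm with a two-finger parallel gripper is mounted at the origin on the work surface. World frame = base frame: x ahead of the robot, y to its left, z up, the work surface at z = 0. Lengths are in mm, angles in rad, forces in N, time in s.
With the tool pointing down it reaches from about 250 to 800 mm from the base axis. Payload 3.9 kg.
Tool frame: the origin (TCP) lies at the very end of the fingers, on their centre line; the grasp point (between the pads) lies 19 mm behind it; z points along the fingers, y is the line along which they close (so a half turn about z gives the same grasp; the last joint's range is limited). The gripper opens to 85 mm and grips with 20 to 120 N. Pads are 22 mm wide; open, the fingers measure 114 mm over their backs; the gripper's body (76 mm by 85 mm) begins 54 mm behind the grasp point. The pads swing forward as they close: fully open they stand 13 mm farther back than shut.
Start: joints at [0, 0.26, -0.138, 1.173, 0, 1.571], TCP at [524.991, -0, 231.304] pointing down, gripper open.
Joint ranges: [-2.78, 2.78], [-0.83, 1.72], [-1.28, 1.37], [-1.9, 2.12], [-1.57, 1.48], [-3.14, 3.14]. Speed limits (rad/s): [2.57, 2.57, 3.14, 3.14, 3.14, 3.14].

## Interface

Orientations are given as a rotation vector (axis times angle).
In Python, from station import ctrl gives the robot as it stands.
- The arm moves only by the shell command python3 -m inch 'ROWS' [FORCE]. ROWS is JSON, a list of rows, each a list of 5 numbers: the shift along the tool's x, y, z in mm, then the turn about the tool's z in rad, then the closure, from 0 (fully open) to 1 (shut). In form: [[tx, ty, tz, twist, jaw], ...]. A call has 1 to 20 rows; each row is the pose to reach, as a shift and turn from the pose commanded when the call began, along the tool's axes at that moment; what a row does not reach only later rows make up. A row lasts 1/10 s, in which the tool goes at most 50 mm and 8.59 degrees, less where a joint would pass 70% of its speed; a pose out of reach is approached as far as the arm can. A call with a gripper value outside its range is refused whole. The fingers move at their own pace and stop on an object; FORCE is the grip in N (left out, the last holds). Time passes only in rows, so rows that repeat a pose let the fingers close. It gives the time, the measured TCP pose, the force, the opening and the grip force at its end, in the units of the state.
- ctrl.read_state(): the state, without advancing time (a new reading comes with each control period).
- ctrl.grab_frame(name): name is "scene" or "side" or "wrist"; returns a dict with "image" (400x640x3 uint8, red, green, blue), "z_map" (400x640 float32, mm along the optical axis (not along the pixel's ray), 0 where there is no reading), "fx", "fy", "cx", "cy" (pixels), "T" (4x4, takes a point from camera to world coordinates). Camera axes: x right, y down, z forward; pixel columns grow to the right and rows downward; lengths in mm; the calibration is good to about 2 mm. A picture is of the moment at which its call begins.
- ctrl.sign_off(): hands the job in; it is judged then, once.
The state is a dict: "time": time; "joint_pos": joint angles; "qvel": joint speeds; "joint_efforts": joint torques, N m; "tool_pos": TCP position; "tool_rot": TCP orientation; "wrist_force": force on the tool from outside, world axes, zero at the start; "wrist_torque": the same for the moment, N m; "opening": finger opening in mm; "grasp_force": force on a finger pad.
Only numpy, scipy, OpenCV 4.12 (cv2) and the standard library are available. Lean on these libraries where they do the work, as an engineer would, in place of code of your own. Each camera call takes 0.05 s, during which the arm holds its last target. There are 200 camera calls.

## Task

Book out the packed carton: draw the hand scanner straight up out of its holster, tip it over so that its red window looks squarely down at the barcode on the carton's label, lined up with the code (the wide nose along the row of bars), and hold it still about 10 cm above the middle of the code. Finish like that, with the scanner held in the air; do not touch the carton or put the scanner down, and leave the mushroom pack, the tape roll and the marker where they are.

Things in the scene. Friction and masses are not known exactly. Their poses are not given: they have to be found in the camera images.
- scanner_grip (a point): cordless scanner, 180 g, loose: point on its upright light grey, yellow-capped handle's axis, 23 mm below the top end, 140 mm above its lowest edge. Handle 34 mm wide (y), 26 mm thick (x), straight from 85 mm below to 23 mm above this point. z up the handle, y across the wide nose; the head at the lower end is bent 45 deg towards -x. Standing head-down in the holster it leans up to 3 deg
- scanner_window (a point): middle of the scanner's red window, at the end of its bent head (nose 58 mm wide along y, 33 mm thick along x). z is the viewing direction, straight out of the window: (-0.707, 0, -0.707) in the scanner_grip frame. y is the same as the handle's y, along the wide nose. This point lies at (-0.039, 0, -0.129) m in the scanner_grip frame
- label_center (a point): middle of the barcode on the carton's white label, which lies flat on the carton's top, 102 mm above the bench. Label 100 mm (y) by 70 mm (x), a thin green stripe along its +x edge; the row of black bars is 64 mm long along y, each bar 32 mm long along x. z points up out of the label
- holster: black desk pocket on a grey base plate 150 x 104 x 8 mm, screwed down. Origin on the bench under the handle's axis; z up; low lip towards -x. Pocket inside x -53 to +15 mm, 62 mm wide (y), floor 8 mm up; back wall 108 mm, cheeks 78 mm, lip 60 mm above the bench. The scanner has 2 to 3 mm play in it and is clear once drawn straight up 110 mm
- carton: closed brown cardboard carton, full and heavy (does not move), 240 mm (x) by 320 mm (y) by 100 mm high; origin at the centre of its underside, on the bench
- pack_center (a point): bystander: black tray of brown mushroom caps under clear film, 105 x 150 x 45 mm, lying on the bench behind the holster; this point is its centre
- tape_center (a point): bystander: tan roll of packing tape, 92 mm across, 48 mm high, lying flat on the carton; this point is its centre
- marker_center (a point): bystander: black marker pen with red cap, 16 mm thick, 122 mm long along y, lying on the carton; this point is its centre
Things that resemble listed ones, but are neither listed nor needed, are in the scene too. What is shaped like the part that bears scanner_grip but blue or green is not meant.

How it is judged:
By the outcome, as a careful person would: the job done as asked, in the order asked, and still so for the second after the job is handed in, while the arm keeps its last pose, push and grip.
It also fails if it takes over 35 s, if anything falls off the work surface, if the arm or the gripper's body presses on something with over 40 N, if the wrist force passes 120 N, or if a joint passes its speed limit or range.

## Working session

There is one attempt and no reset: what is moved stays moved. The work goes in short steps, Python scripts to look and compute and a shell command to move; the robot and the scene stay as the last step left them, time stands still between calls to the robot, and variables do not carry over. Pictures are saved under pics/ and viewed, at most 10 in all, crops included, and the job is handed in when it is done.

```bash
ls; mkdir -p pics
cat > h.py <<'E'
import numpy as np, cv2
from scipy.spatial.transform import Rotation as R
from station import ctrl
def grab(n,save=None):
    f=ctrl.grab_frame(n)
    if save: cv2.imwrite('pics/'+save,f['image'][:,:,::-1])
    return f
def ray(f,u,v):
    T=np.array(f['T']); d=T[:3,:3]@np.array([(u-f['cx'])/f['fx'],(v-f['cy'])/f['fy'],1.]); return T[:3,3],d
def onz(f,u,v,z):
    o,d=ray(f,u,v); return o+d*(z-o[2])/d[2]
def dep(f,u,v):
    o,d=ray(f,u,v); return o+d*f['z_map'][int(v),int(u)]
def two(f,p,g,q):
    o,d=ray(f,*p);a,b=ray(g,*q)
    s=np.linalg.lstsq(np.c_[d,-b],a-o,rcond=None)[0]
    x,y=o+d*s[0],a+b*s[1]; return (x+y)/2,np.linalg.norm(x-y)
E
python3 - <<'E'
from h import *
fs=[grab(n) for n in('scene','side')]
cv2.imwrite('pics/a.png',cv2.resize(np.vstack([f['image'] for f in fs])[:,:,::-1],(480,600)) )
for n,f in zip(('s','d'),fs): cv2.imwrite('pics/%s1.png'%n,f['image'][:,:,::-1]); print(np.round(f['T'],2).tolist(),f['fx'])
E
```

```text
pics
[[-0.67, 0.54, -0.51, 1280.75], [0.75, 0.49, -0.45, 564.07], [0.01, -0.69, -0.73, 1080.77], [0.0, 0.0, 0.0, 1.0]] 457.19883755137573
[[0.74, -0.49, 0.47, 155.37], [-0.67, -0.52, 0.52, -516.9], [-0.01, -0.7, -0.71, 785.78], [0.0, 0.0, 0.0, 1.0]] 397.1400141943336
```

View pics/s1.png

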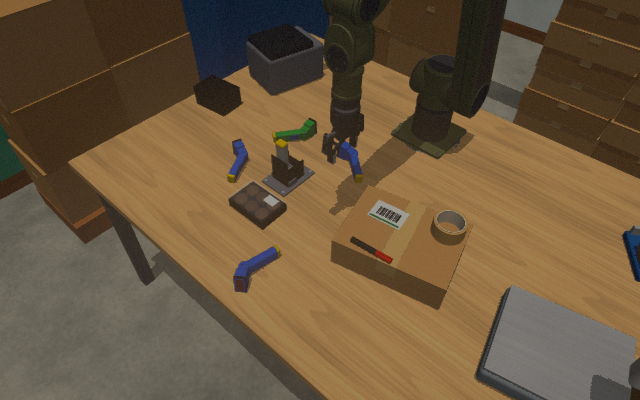

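View pics/d1.png

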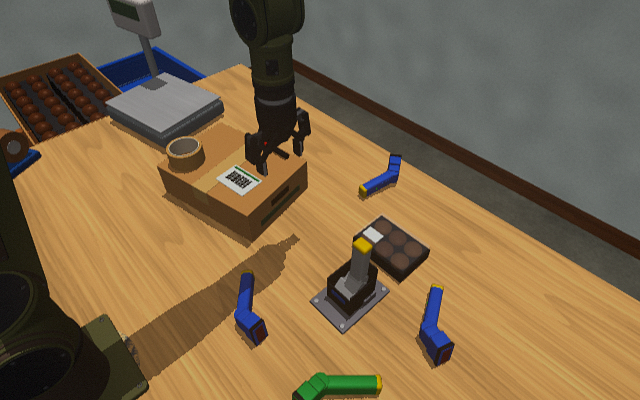

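The scanner meant is the grey-handled, yellow-capped one standing in the holster: scene (282,150), side (361,250). The look-alikes are blue at scene (238,160), (350,160) and (258,265), and green at scene (295,132); they lie on the bench and have the wrong colour. I'll confirm this in one crop and measure.

Run:
```python
from h import *
F={n:grab(n) for n in('scene','side')}
crops=[]
cap={}
for n,b,lb in(('scene',(255,130,325,200),(360,190,420,235)),('side',(305,225,395,335),(205,155,270,200))):
    f=F[n];im=f['image'];hsv=cv2.cvtColor(im,cv2.COLOR_RGB2HSV)
    m=cv2.inRange(hsv,(20,150,120),(35,255,255));k=np.zeros_like(m);k[b[1]:b[3],b[0]:b[2]]=1;m*=k
    v,u=np.nonzero(m);print(n,'cap',u.min(),u.max(),v.min(),v.max(),u.mean(),v.mean(),len(u));cap[n]=(u.mean(),v.mean())
    print(' depth pt',dep(f,u.mean(),v.mean()))
    w=cv2.inRange(hsv,(0,0,120),(180,70,255));k[:]=0;k[lb[1]:lb[3],lb[0]:lb[2]]=1;w*=k
    c=max(cv2.findContours(w,0,2)[0],key=cv2.contourArea)
    q=cv2.boxPoints(cv2.minAreaRect(c));print(' label area',cv2.contourArea(c))
    P=np.array([onz(f,*p[0],102)[:2] for p in cv2.convexHull(c)],np.float32);r=cv2.minAreaRect(P);print(' label rect',r)
    d=(cv2.inRange(hsv,(0,0,0),(180,255,70))>0);hull=cv2.fillConvexPoly(np.zeros_like(m),cv2.convexHull(c),1);hull=cv2.erode(hull,np.ones((3,3)));vv,uu=np.nonzero(d&(hull>0))
    P=np.array([onz(f,x,y,102)[:2] for x,y in zip(uu,vv)],np.float32);print(' bars',cv2.minAreaRect(P))
    g=cv2.inRange(hsv,(45,80,40),(85,255,255))*k;vv,uu=np.nonzero(g);
    if len(uu):print(' green',onz(f,uu.mean(),vv.mean(),102),len(uu), 'z',dep(f,*q.mean(0)))
    crops+= [cv2.resize(im[b[1]-5:b[3]+5,b[0]-5:b[2]+5],(400,400),interpolation=2),cv2.resize(im[lb[1]:lb[3],lb[0]:lb[2]],(400,200),interpolation=2)]
print(two(F['scene'],cap['scene'],F['side'],cap['side']))
cv2.imwrite('pics/c1.png',np.hstack([np.vstack(crops[:2]),np.vstack(crops[2:])])[:,:,::-1])
```

```text
scene cap 272 287 132 146 279.4189189189189 141.1081081081081 74
 depth pt [ 540.87777197 -231.28828962  169.40779097]
 label area 618.5
 label rect ((505.64495849609375, 161.34536743164062), (69.8785400390625, 99.79041290283203), 7.518535137176514)
 bars ((503.14410400390625, 162.55123901367188), (28.14368438720703, 63.60158920288086), 3.2137248516082764)
 green [532.78133324 164.02469026 102.        ] 45 z [504.11688205 160.46266142 100.34175328]
side cap 353 371 237 252 362.29891304347825 244.45652173913044 184
 depth pt [ 539.03755203 -224.65899704  171.01668675]
 label area 712.0
 label rect ((505.2645568847656, 162.46849060058594), (71.2568588256836, 101.14830780029297), 7.385717391967773)
 bars ((504.8672790527344, 163.14247131347656), (28.4560604095459, 64.25408172607422), 7.223232269287109)
 green [532.70550807 166.34753648 102.        ] 40 z [504.85094473 161.65787728 102.1124379 ]
(array([ 540.83861701, -226.99115619,  171.61829368]), np.float64(5.943741947334026))
```

View pics/c1.png

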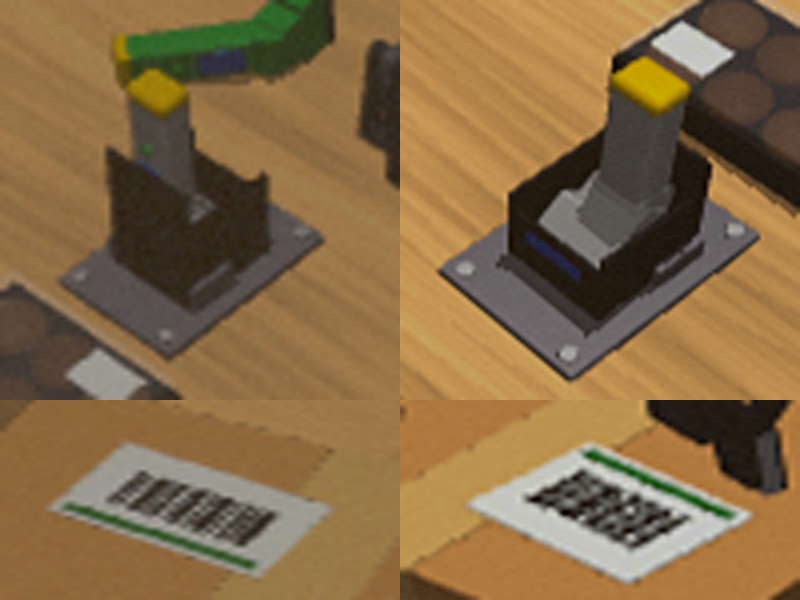

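The crop confirms the target: a grey handle with a yellow cap, standing in the black pocket, with the low lip facing the robot. Next I compute the cap centre and the holster yaw from the plate corners.

Run:
```python
from h import *
F={n:grab(n) for n in('scene','side')}
print(two(F['scene'],(281.6,143.6),F['side'],(362.3,244.5)))
for n,pts in(('scene',[(262,181.4),(284,196),(314.4,173)]),('side',[(310,301),(342.5,334),(389.5,290.5)])):
    P=np.array([onz(F[n],*p,8)[:2] for p in pts]);print(n,P.round(1).tolist())
    for a,b in((0,1),(1,2)):
        d=P[b]-P[a];print('  edge',np.linalg.norm(d).round(1),np.degrees(np.arctan2(d[1],d[0])).round(1))
# cap top outline in side view at z=171
im=F['side'];hsv=cv2.cvtColor(im['image'],cv2.COLOR_RGB2HSV);m=cv2.inRange(hsv,(20,150,150),(35,255,255));m[:225]=0;m[255:]=0;m[:,:345]=0;m[:,380:]=0
v,u=np.nonzero(m);print(cv2.minAreaRect(np.array([onz(im,x,y,170)[:2] for x,y in zip(u,v)],np.float32)))
# wall tops from depth: points over the holster
for n,b in(('scene',(255,150,325,205)),('side',(305,225,395,335))):
    f=F[n];P=np.array([dep(f,x,y) for x in range(b[0],b[2]) for y in range(b[1],b[3])]);s=P[(P[:,2]>95)&(P[:,2]<112)&(abs(P[:,0]-540)<60)&(abs(P[:,1]+228)<60)];print(n,s.min(0).round(),s.max(0).round())
s=ctrl.read_state();print(s['tool_pos'],R.from_rotvec(s['tool_rot']).as_matrix().round(3),s['opening'])
print(R.from_rotvec(s['tool_rot']).as_matrix().tolist())
```

```text
(array([ 541.98014307, -221.78744641,  165.57459811]), np.float64(1.0352868275079377))
scene [[594.6, -270.1], [593.2, -169.9], [448.6, -168.1]]
  edge 100.2 90.8
  edge 144.6 179.3
side [[443.2, -174.9], [441.6, -276.2], [590.4, -275.7]]
  edge 101.2 -90.9
  edge 148.7 0.2
((540.3253784179688, -223.82843017578125), (31.82206916809082, 24.09070587158203), 89.58062744140625)
scene [ 526. -258.   95.] [ 561. -187.  112.]
side [ 525. -258.   95.] [ 557. -208.  112.]
[5.24786373e+02 1.87327087e-02 2.30996013e+02] [[-0.     1.    -0.001]
 [ 1.     0.     0.   ]
 [ 0.    -0.001 -1.   ]] 85.57514778524336
[[-2.3347992285745364e-05, 0.9999997623521255, -0.0006890214536859241], [0.9999999995812172, 2.335976954860718e-05, 1.708469478998233e-05], [1.710078611221312e-05, -0.0006890210545040516, -0.9999997624787466]]
```

```bash
python3 -m inch '[[-60,4,0,-0.13,0],[-120,8,0,-0.26,0],[-180,12,0,-0.4,0],[-223,16,0,-0.55,0],[-223,16,0,-0.7,0],[-223,16,0,-0.85,0],[-223,16,0,-1.0,0],[-223,16,0,-1.15,0],[-223,16,0,-1.3,0],[-223,16,0,-1.45,0],[-223,16,0,-1.571,0],[-223,16,0,-1.571,0],[-223,16,0,-1.571,0],[-223,16,0,-1.571,0]]' 20
python3 - <<'E'
from h import *
f=grab('wrist','w1.png');s=ctrl.read_state()
print(s['joint_pos'],s['tool_pos'],R.from_rotvec(s['tool_rot']).as_matrix().round(3).tolist())
hsv=cv2.cvtColor(f['image'],cv2.COLOR_RGB2HSV);m=cv2.inRange(hsv,(20,150,100),(35,255,255))
for c in cv2.findContours(m,0,2)[0]:
    if cv2.contourArea(c)>100: r=cv2.minAreaRect(c);print(r,onz(f,*r[0],171),dep(f,*r[0]))
E
```

```text
time: 1.7
tool_pos: [541.0, -223.0, 231.2]
tool_rot: [-0.003, -3.141, -0.0]
wrist_force: [1.0, -0.7, 0.3]
opening: 85.2
grasp_force: 0.0
[-3.90980687e-01  3.64042373e-01  1.33763774e-02  1.22019598e+00
 -4.94521631e-05 -3.89752066e-01] [ 540.96210064 -223.00267167  231.28119785] [[-1.0, 0.001, -0.0], [0.001, 1.0, -0.0], [0.0, -0.0, -1.0]]
((323.0, 208.0), (34.0, 48.0), 90.0) [ 538.63838559 -223.88232125  171.        ] [ 538.94136248 -223.88219858  170.14608396]
((156.29339599609375, 47.77116394042969), (30.643062591552734, 10.264857292175293), 37.30394744873047) [ 437.4210085  -323.18980899  171.        ] [ 417.35764626 -390.78529056   33.31376767]
((515.0000610351562, 6.499999523162842), (9.192388534545898, 24.748737335205078), 45.0) [ 415.72871213 -113.33972653  171.        ] [381.37677089 -39.0946651   35.21506359]
```

View pics/w1.png

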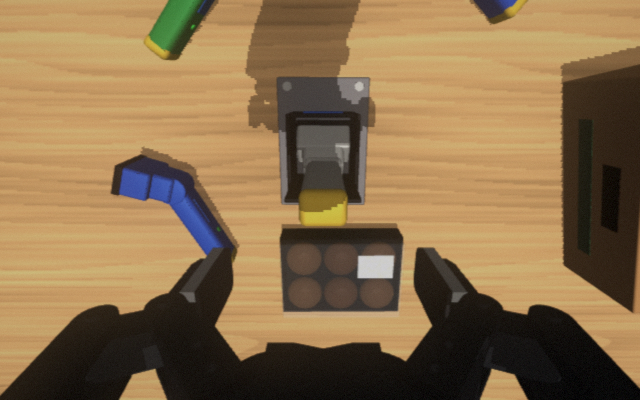

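The wrist view shows the cap at (323,208), centred between the fingers, with the holster square to the tool and the mushroom pack just behind it at (340,270). The cap lines up, so I descend and grip.

```bash
python3 -m inch '[[0,0,30,0,0],[0,0,60,0,0],[0,0,85,0,0],[0,0,103,0,0],[0,0,103,0,0],[0,0,103,0,0],[0,0,103,0,1],[0,0,103,0,1],[0,0,103,0,1],[0,0,103,0,1],[0,0,103,0,1],[0,0,103,0,1],[0,0,103,0,1],[0,0,103,0,1]]' 40
```

```text
time: 3.15
tool_pos: [541.5, -223.2, 129.1]
tool_rot: [-0.0, 3.14, -0.001]
wrist_force: [-1.0, -0.1, 5.2]
opening: 33.9
grasp_force: 43.7
```

```bash
python3 -m inch '[[0,0,-10,0,1],[0,0,-25,0,1],[0,0,-40,0,1],[0,0,-55,0,1],[0,0,-70,0,1],[0,0,-85,0,1],[0,0,-100,0,1],[0,0,-115,0,1],[0,0,-130,0,1],[0,0,-140,0,1],[0,0,-140,0,1],[0,0,-140,0,1]]' 40
python3 - <<'E'
from h import *
a=grab('side');b=grab('scene')
cv2.imwrite('pics/l1.png',np.hstack([cv2.resize(a['image'][110:340,270:470],(400,460)),cv2.resize(b['image'][60:210,220:350],(400,460))])[:,:,::-1])
E
```

```text
time: 4.35
tool_pos: [540.7, -222.9, 267.8]
tool_rot: [0.0, -3.141, -0.0]
wrist_force: [-0.1, -0.3, -2.1]
opening: 33.9
grasp_force: 43.0
```

View pics/l1.png

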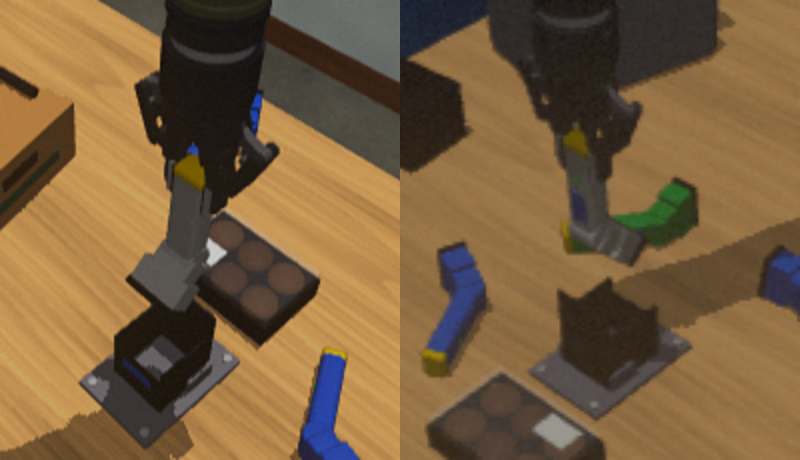

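The scanner is fully out and hangs upright in the fingers, with the nose about 40 mm above the pocket. The tool cannot tilt, so I'll pivot the scanner between the pads. I'll push the nose gently against the outer face of the fixed holster's back wall, staying above the mushroom pack, with a light grip.

```bash
python3 -m inch '[[-20,0,0,0,1],[-45,0,0,0,1],[-70,0,0,0,1],[-90,0,0,0,1],[-94,0,0,0,1],[-94,0,20,0,1],[-94,0,45,0,1],[-94,0,70,0,1],[-94,0,83,0,1],[-94,0,85,0,1],[-94,0,85,0,1],[-85,0,85,0,1],[-75,0,85,0,1],[-65,0,85,0,1],[-60,0,85,0,1],[-55,0,85,0,1],[-50,0,85,0,1],[-45,0,85,0,1]]' 20
python3 - <<'E'
from h import *
a=grab('side');b=grab('scene')
cv2.imwrite('pics/l2.png',np.hstack([cv2.resize(a['image'][110:340,270:470],(400,460)),cv2.resize(b['image'][60:240,200:350],(400,460))])[:,:,::-1])
E
```

```text
time: 6.25
tool_pos: [586.3, -223.2, 183.8]
tool_rot: [-0.0, 3.14, -0.001]
wrist_force: [4.4, -0.7, -0.9]
opening: 33.4
grasp_force: 43.2
```

View pics/l2.png

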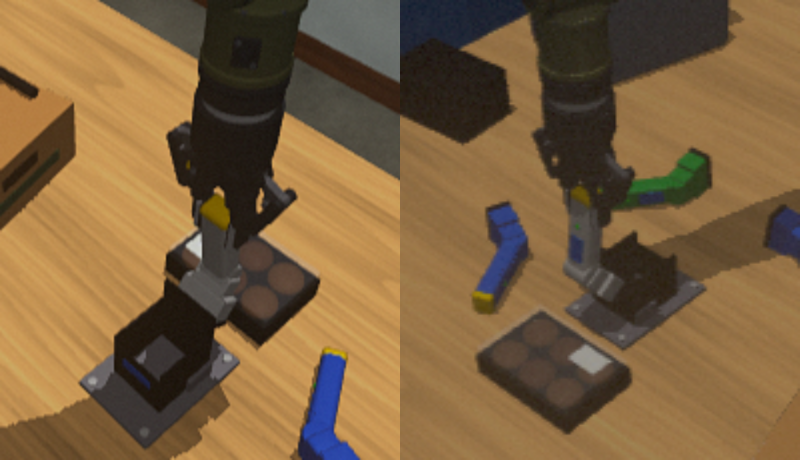

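Contact is made at 4.4 N and the nose is starting to turn against the wall, clear of the pack. I continue.

```bash
python3 -m inch '[[6,0,0,0,1],[12,0,0,0,1],[18,0,0,0,1],[24,0,0,0,1],[30,0,0,0,1],[36,0,0,0,1],[42,0,0,0,1],[48,0,0,0,1],[53,0,0,0,1],[58,0,0,0,1],[63,0,0,0,1],[67,0,0,0,1],[70,0,0,0,1],[72,0,0,0,1],[72,0,0,0,1]]' 20
python3 - <<'E'
from h import *
a=grab('side');b=grab('scene')
cv2.imwrite('pics/l3.png',np.hstack([cv2.resize(a['image'][110:340,270:470],(400,460)),cv2.resize(b['image'][60:240,200:350],(400,460))])[:,:,::-1])
E
```

```text
time: 7.85
tool_pos: [513.8, -223.0, 183.5]
tool_rot: [-0.0, 3.142, -0.0]
wrist_force: [3.2, 0.0, -4.3]
opening: 33.6
grasp_force: 41.3
```

View pics/l3.png

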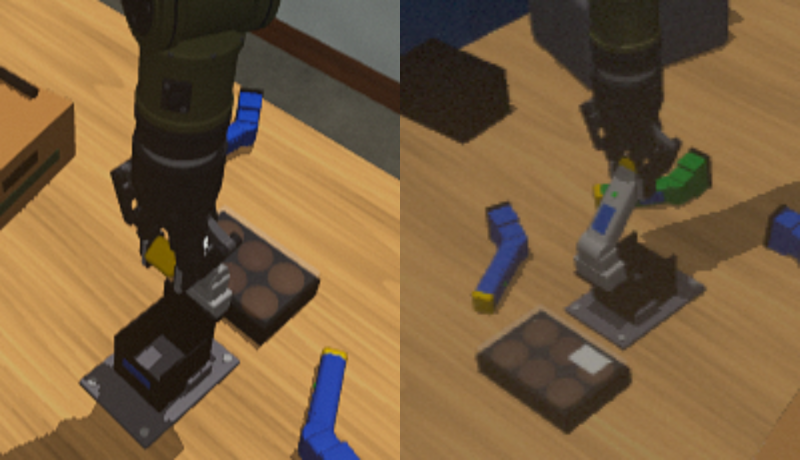

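The scanner has tipped over and the head's upper face now lies flush against the wall. I back off, lift with a firmer grip, and measure the tilt.

```bash
python3 -m inch '[[0,0,0,0,1],[-3,0,0,0,1],[-6,0,0,0,1],[-6,0,-10,0,1],[-6,0,-30,0,1],[-6,0,-55,0,1],[-6,0,-80,0,1],[-6,0,-105,0,1],[-6,0,-125,0,1],[-6,0,-130,0,1],[-6,0,-130,0,1],[-6,0,-130,0,1]]' 60
cat > tilt.py <<'E'
from h import *
s=ctrl.read_state();t=np.array(s['tool_pos']);RT=R.from_rotvec(s['tool_rot']).as_matrix();G=t-19*RT[:,2]
hx=-RT[:,0];hx/=np.linalg.norm(hx)   # scanner frame: x_dir (nominal +x of holster) = -tool x
hy=np.cross([0,0,1],hx)
for n in('scene','side'):
    f=grab(n,'t_%s.png'%n);z=f['z_map'];v,u=np.mgrid[0:400,0:640]
    T=np.array(f['T']);P=np.stack([(u-f['cx'])/f['fx']*z,(v-f['cy'])/f['fy']*z,z],-1)@T[:3,:3].T+T[:3,3]
    d=P-G;L=np.stack([d@hx,d@hy,d[...,2]],-1)   # local x,y,z
    im=f['image'].astype(int);gray=(im.max(-1)-im.min(-1)<30)&(im.max(-1)>55)
    m=(z>0)&(abs(L[...,1])<40)&(L[...,0]>-40)&(L[...,0]<130)&(L[...,2]<20)&(L[...,2]>-140)
    print(n,'pts',m.sum())
    # handle faces: points within handle band about 45deg axis
    ax=np.array([-.7071,0,.7071]);nn=np.array([.7071,0,.7071])
    a=L@ax;b=L@nn
    for nm,mm in(('top',m&(a<-22)&(a>-82)&(abs(b-13)<9)&(abs(L[...,1])<15)),('bot',m&(a<-22)&(a>-82)&(abs(b+13)<9)&(abs(L[...,1])<15)),('nose+x',m&(L[...,2]<-70)&(abs(L[...,1])<24)&(L[...,0]>65)),('nose-x',m&(L[...,2]<-80)&(abs(L[...,1])<24)&(L[...,0]<60)&(L[...,0]>30))):
        Q=L[mm]
        if len(Q)<12: print(' ',nm,len(Q));continue
        for _ in range(4):
            c=Q.mean(0);n_=np.linalg.svd(Q-c)[2][2];r=(Q-c)@n_;Q=Q[abs(r)<2.0*max(r.std(),.7)]
        n_*=np.sign(n_[0]);print(' ',nm,len(Q),'c',c.round(1),'n',n_.round(3),'angle xz',np.degrees(np.arctan2(n_[2],n_[0])).round(1),'rms',((Q-c)@n_).std().round(2), 'b',(c@nn).round(1))
print(t,s['grasp_force'],s['time'])
E
python3 tilt.py
```

```text
time: 9.15
tool_pos: [519.3, -222.8, 312.2]
tool_rot: [0.0, -3.14, -0.001]
wrist_force: [-0.1, -0.2, -3.3]
opening: 33.3
grasp_force: 63.2
scene pts 891
  top 163 c [ 45.7   0.9 -26.9] n [0.761 0.008 0.649] angle xz 40.5 rms 1.85 b 13.3
  bot 11
  nose+x 120 c [ 76.2   0.4 -98.2] n [ 0.998  0.013 -0.067] angle xz -3.9 rms 0.96 b -15.6
  nose-x 11 c [ 52.8  21.5 -94.7] n [0.149 0.987 0.052] angle xz 19.4 rms 1.17 b -29.7
side pts 1316
  top 12 c [ 53.5 -13.3 -39.4] n [ 0.628 -0.568  0.533] angle xz 40.3 rms 0.32 b 10.0
  bot 16 c [ 36.4 -12.5 -55.5] n [0.716 0.389 0.58 ] angle xz 39.0 rms 0.47 b -13.5
  nose+x 23 c [ 70.3 -20.6 -81.2] n [ 0.001 -0.998  0.058] angle xz 88.6 rms 0.65 b -7.7
  nose-x 316 c [  43.9   -0.8 -100.5] n [ 0.993  0.001 -0.115] angle xz -6.6 rms 0.66 b -40.0
[ 519.32377602 -222.79989678  312.24610048] 63.220378160476685 9.15
```

The tilt is about 41°: the handle face reads 40.5° and the nose faces −4° to −6.6°. It needs 4–5° more, so I go back to the wall and push about 9 mm further.

```bash
python3 -m inch '[[0,0,30,0,1],[0,0,70,0,1],[0,0,105,0,1],[0,0,125,0,1],[0,0,130,0,1],[0,0,130,0,1],[4,0,130,0,1],[8,0,130,0,1],[11,0,130,0,1],[14,0,130,0,1],[14,0,130,0,1],[14,0,130,0,1]]' 50
python3 -m inch '[[-5,0,0,0,1],[-10,0,0,0,1],[-10,0,-20,0,1],[-10,0,-50,0,1],[-10,0,-90,0,1],[-10,0,-125,0,1],[-10,0,-130,0,1],[-10,0,-130,0,1],[-10,0,-130,0,1]]' 60
python3 tilt.py
```

```text
time: 10.45
tool_pos: [509.6, -223.6, 185.3]
tool_rot: [-0.0, 3.133, -0.002]
wrist_force: [6.1, -0.2, -3.9]
opening: 33.4
grasp_force: 62.7
time: 11.35
tool_pos: [515.1, -222.7, 311.6]
tool_rot: [0.0, -3.139, -0.002]
wrist_force: [0.4, 1.0, -2.3]
opening: 33.4
grasp_force: 63.1
scene pts 893
  top 175 c [ 46.6   0.9 -26.5] n [0.747 0.035 0.664] angle xz 41.6 rms 1.85 b 14.2
  bot 14 c [ 31.   13.9 -41.4] n [0.039 0.998 0.054] angle xz 53.8 rms 0.58 b -7.3
  nose+x 131 c [ 78.9   1.  -96.1] n [ 0.999  0.006 -0.052] angle xz -3.0 rms 1.02 b -12.2
  nose-x 11
side pts 1309
  top 14 c [ 55.6 -12.7 -39. ] n [ 0.656 -0.493  0.572] angle xz 41.1 rms 0.34 b 11.7
  bot 14 c [ 35.6 -13.5 -51.4] n [0.614 0.598 0.515] angle xz 40.0 rms 0.43 b -11.2
  nose+x 25 c [ 71.  -20.7 -79.9] n [ 0.125 -0.99   0.07 ] angle xz 29.2 rms 0.76 b -6.4
  nose-x 296 c [  46.2   -1.1 -100.7] n [ 0.996  0.003 -0.092] angle xz -5.3 rms 0.66 b -38.6
[ 515.10225603 -222.69023435  311.55779185] 63.12435865402222 11.35
```

```bash
python3 -m inch '[[0,0,30,0,1],[0,0,70,0,1],[0,0,105,0,1],[0,0,125,0,1],[0,0,130,0,1],[0,0,130,0,1],[5,0,130,0,1],[10,0,130,0,1],[14,0,130,0,1],[18,0,130,0,1],[20,0,130,0,1],[20,0,130,0,1],[20,0,130,0,1]]' 30
python3 -m inch '[[-5,0,0,0,1],[-12,0,0,0,1],[-16,0,0,0,1],[-16,0,-20,0,1],[-16,0,-50,0,1],[-16,0,-90,0,1],[-16,0,-125,0,1],[-16,0,-130,0,1],[-16,0,-130,0,1],[-16,0,-130,0,1]]' 60
python3 tilt.py
```

```text
time: 12.75
tool_pos: [500.9, -223.7, 185.9]
tool_rot: [-0.001, 3.13, -0.002]
wrist_force: [8.1, 0.3, -6.0]
opening: 33.3
grasp_force: 62.3
time: 13.75
tool_pos: [511.2, -222.7, 311.6]
tool_rot: [0.0, -3.139, -0.002]
wrist_force: [0.7, 0.7, -2.5]
opening: 33.3
grasp_force: 63.0
scene pts 907
  top 162 c [ 49.    1.4 -23.2] n [0.704 0.003 0.71 ] angle xz 45.3 rms 1.71 b 18.2
  bot 4
  nose+x 134 c [ 85.8   1.1 -93.2] n [0.999 0.015 0.036] angle xz 2.0 rms 1.42 b -5.3
  nose-x 4
side pts 1261
  top 16 c [ 61.6 -12.7 -38.3] n [ 0.66  -0.361  0.659] angle xz 45.0 rms 0.4 b 16.5
  bot 6
  nose+x 35 c [ 73.6 -21.4 -78.5] n [ 0.069  0.985 -0.156] angle xz -66.1 rms 0.79 b -3.4
  nose-x 256 c [ 53.5  -1.6 -99. ] n [ 1.    -0.004 -0.022] angle xz -1.2 rms 0.67 b -32.2
[ 511.22201709 -222.69026308  311.56226089] 62.95625925064087 13.75
```

Both views now read a tilt of about 45°. I carry it over the label (centre about (505,162.5), yaw 7.4°), staying high first.

```bash
python3 -m inch '[[3,10,0,0,1],[6,30,0,0,1],[10,55,0,0,1],[15,80,0,-0.01,1],[20,105,0,-0.02,1],[25,130,0,-0.03,1],[30,155,0,-0.04,1],[35,180,0,-0.05,1],[40,205,0,-0.06,1],[45,230,0,-0.07,1],[50,255,0,-0.08,1],[55,280,0,-0.09,1],[60,305,0,-0.1,1],[65,330,0,-0.11,1],[70,350,0,-0.12,1],[73,366,0,-0.129,1],[75,374,0,-0.129,1],[75,376,0,-0.129,1],[75,376,0,-0.129,1],[75,376,0,-0.129,1]]' 60
cat >> tilt.py <<'E'
# nose extents per view, world
for n in('scene','side'):
    f=grab(n);z=f['z_map'];v,u=np.mgrid[0:400,0:640];T=np.array(f['T']);P=np.stack([(u-f['cx'])/f['fx']*z,(v-f['cy'])/f['fy']*z,z],-1)@T[:3,:3].T+T[:3,3]
    d=P-G;L=np.stack([d@hx,d@hy,d[...,2]],-1);m=(z>0)&(L[...,0]>35)&(L[...,0]<110)&(abs(L[...,1])<45)&(L[...,2]<-85)&(L[...,2]>-150)
    Q=L[m];print(n,'nose ext 2/98%',np.percentile(Q,[1,99],axis=0).round(1).tolist())
E
python3 tilt.py
python3 - <<'E'
from h import *
s=ctrl.read_state();print(R.from_rotvec(s['tool_rot']).as_matrix().round(3).tolist())
ims=[]
for n,b in(('scene',(320,110,480,290)),('side',(150,60,330,260))):
    f=ctrl.grab_frame(n);ims.append(cv2.resize(f['image'][b[1]:b[3],b[0]:b[2]],(400,450)))
cv2.imwrite('pics/f1.png',np.hstack(ims)[:,:,::-1])
E
```

```text
time: 15.85
tool_pos: [436.9, 152.4, 313.2]
tool_rot: [0.201, -3.135, 0.001]
wrist_force: [0.1, -0.1, -2.0]
opening: 33.1
grasp_force: 62.9
scene pts 1141
  top 252 c [ 49.3   0.8 -23.6] n [0.709 0.041 0.704] angle xz 44.8 rms 1.88 b 18.2
  bot 0
  nose+x 206 c [ 85.5  -0.2 -93.7] n [1.    0.002 0.02 ] angle xz 1.2 rms 1.23 b -5.8
  nose-x 2
side pts 1137
  top 46 c [ 49.6  -8.9 -23.6] n [ 0.704 -0.126  0.699] angle xz 44.8 rms 0.75 b 18.3
  bot 11
  nose+x 30 c [ 74.2 -21.2 -76.4] n [ 0.091 -0.988  0.123] angle xz 53.4 rms 0.94 b -1.6
  nose-x 145 c [ 53.9  -0.5 -96.9] n [ 1.    -0.008 -0.025] angle xz -1.5 rms 0.61 b -30.4
[436.88658055 152.38083722 313.18210461] 62.861913442611694 15.85
scene nose ext 2/98% [[58.5, -28.4, -117.2], [89.9, 27.5, -85.6]]
side nose ext 2/98% [[52.7, -30.4, -116.0], [84.7, 25.7, -85.2]]
[[-0.992, -0.128, -0.0], [-0.128, 0.992, -0.0], [0.0, -0.0, -1.0]]
```

View pics/f1.png

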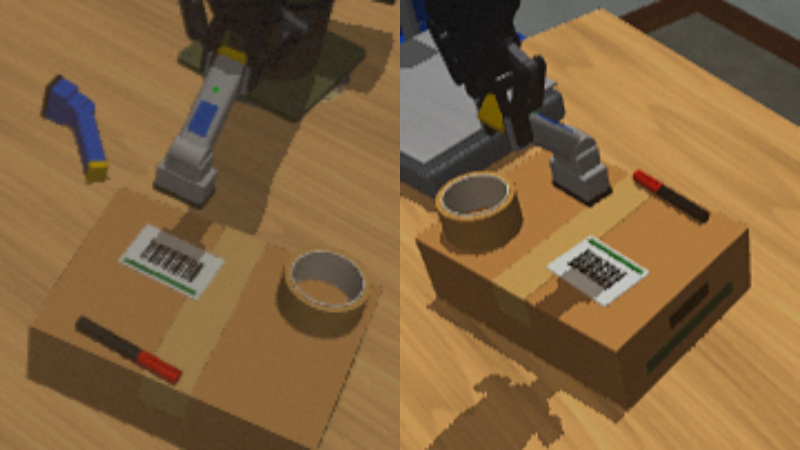

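The scanner's head hangs squarely over the label in both views. A small correction follows: 1 mm in x, 2 mm in y and 12 mm down. Then I settle.

```bash
python3 -m inch '[[1,2,4,0,1],[1,2,9,0,1],[1,2,12,0,1],[1,2,12,0,1],[1,2,12,0,1],[1,2,12,0,1],[1,2,12,0,1],[1,2,12,0,1],[1,2,12,0,1],[1,2,12,0,1]]' 60
python3 tilt.py | grep -E "nose|top|\["
```

```text
time: 17.15
tool_pos: [435.7, 154.8, 301.4]
tool_rot: [-0.203, 3.135, 0.0]
wrist_force: [-0.1, -0.2, -1.8]
opening: 33.2
grasp_force: 62.9
  top 238 c [ 49.3   0.9 -23.4] n [0.692 0.054 0.72 ] angle xz 46.1 rms 1.8 b 18.3
  nose+x 203 c [ 85.7   0.4 -93.3] n [1.    0.016 0.011] angle xz 0.7 rms 1.38 b -5.3
  nose-x 0
  top 43 c [ 47.6  -8.1 -21.7] n [ 0.684 -0.151  0.713] angle xz 46.2 rms 0.77 b 18.3
  bot 17 c [ 34.  -13.1 -42.5] n [0.65  0.409 0.641] angle xz 44.6 rms 0.43 b -6.0
  nose+x 32 c [ 75.2 -20.8 -76.9] n [ 0.078 -0.989  0.128] angle xz 58.7 rms 0.89 b -1.2
  nose-x 137 c [ 53.7  -0.7 -97.3] n [ 1.     0.003 -0.018] angle xz -1.0 rms 0.65 b -30.8
[435.6837398  154.84265039 301.36034804] 62.8796660900116 17.15
scene nose ext 2/98% [[58.4, -29.0, -117.4], [88.9, 27.7, -85.3]]
side nose ext 2/98% [[52.4, -30.1, -115.4], [83.6, 25.7, -85.2]]
```

Everything is stable, the tilt is within about 1° of square, and the window is at about (505,163,202).

```bash
python3 -c "
from station import ctrl
print(ctrl.sign_off())"
```

```text
the job is handed in; nothing more can be done
None
```

The job is handed in at about 17 s: the scanner is held still, its red window about 10 cm above the middle of the barcode, square to within about 1° and lined up with the code. Because the tool can't tilt, I tipped it by pushing its nose against the fixed holster's back wall.

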